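# Make up the alloy-wheel kit and the steel-spare kit

## Robot

A 6-joint arm with a two-finger parallel gripper is mounted at the origin on the work surface. World frame = base frame: x ahead of the robot, y to its left, z up, the work surface at z = 0. Lengths are in mm, angles in rad, forces in N, time in s.
With the tool pointing down it reaches from about 325 to 900 mm from the base axis. Payload 6.1 kg.
Tool frame: the origin (TCP) lies midway between the tips of the shut fingers; the grasp point (between the pads) lies 19 mm behind it (bot.tcp_to_grasp is the distance from the TCP to the grasp point, in mm); x points along the fingers, y is the direction in which the jaws open and shut, and the axes are right-handed (so a half turn about x gives the same grasp; the last joint's range is limited). The gripper opens to 85 mm and grips with 20 to 120 N. Pads are 22 mm wide; open, the fingers measure 114 mm over their backs; the gripper's body (76 mm by 85 mm) begins 54 mm behind the grasp point. The pads swing forward as they close: fully open they stand 13 mm farther back than shut.
Start: joints at [1.037, 0.22, 1.526, -0, 1.395, -0.126], TCP at [247.867, 573.74, 231.3] pointing down, gripper open.
Joint ranges: [-2.98, 2.98], [-0.91, 2.08], [0.09, 2.57], [-1.24, 4.39], [0.2, 2.65], [-2.68, 2.68]. Speed limits (rad/s): [2.57, 2.57, 3.01, 3.14, 3.14, 3.14].

## Interface

Orientations are given as a rotation vector (axis times angle).
In Python, from bench import bot, get_image, camera_model gives the robot as it stands. The module is installed in compiled form; this text tells all that it offers.
- The arm moves only by the tool play_rows, never from a script. Its argument "plan" is a list of rows, each a list of 3 entries, a list of its own where there are three numbers: the closure in counts, from 0 (fully open) to 255 (shut), then the shift along the tool's x, y, z in cm, then the turn about the tool's x in rad. In form: [[fingers, [dx, dy, dz], turn], ...]. A call has 1 to 12 rows; each row shifts and turns the pose as measured when the row begins, along the tool's axes as they then stand; what a row does not reach is not made up. A row lasts 1/8 s, in which the tool goes at most 62.5 mm and 10.7 degrees, less where a joint would pass 70% of its speed; a pose out of reach is approached as far as the arm can. A call with a gripper value outside its range is refused whole. The fingers move at their own pace and stop on an object; "force" is the grip in N (left out, the last holds). Time passes only in rows, so rows that do not move let the fingers close. It gives the time, the measured TCP pose, the force and the opening at its end, in the units of the state.
- bot.read_state(): the state, without advancing time (a new reading comes with each control period).
- get_image(name): name is "scene" or "top" or "wrist"; returns (picture, depth): 400x640x3 uint8, red, green, blue; 400x640 float32, mm along the optical axis (not along the pixel's ray), 0 where there is no reading.
- camera_model(name): a dict with "fx", "fy", "cx", "cy" (pixels), "camera_from_world" (4x4, takes a point from world to camera coordinates); the wrist camera has in their place "hand_eye" (4x4, takes a point from camera to tool coordinates, whose origin is the TCP and whose axes are the tool frame's). Camera axes: x right, y down, z forward; pixel columns grow to the right and rows downward; lengths in mm; the calibration is good to about 2 mm. A picture is of the moment at which its call begins: read the wrist's pose just before it. camera_model takes no time and is no camera call.
- bot.job_done(): hands the job in, once; it reports no verdict.
The state is a dict: "t": time; "qpos": joint angles; "joint_vel": joint speeds; "tau": joint torques, N m; "ee_pos": TCP position; "tool_rot": TCP orientation; "ft_force": force on the tool from outside, world axes, zero at the start; "wrist_torque": the same for the moment, N m; "grip_width": opening from 0.0 (shut) to 1.0 (fully open).
Only numpy, scipy, OpenCV 4.12 (cv2) and the standard library are available. Lean on these libraries where they do the work, as an engineer would, in place of code of your own. Each camera call takes 0.05 s, during which the arm holds its last target. There are 200 camera calls.

## Task

Make up two wheel-change kits. The alloy-wheel kit goes in the upturned white bucket lid: the long wheel bolt, the spigot ring and the black trim tool; the steel-spare kit goes in the clear drawer: the short wheel bolt and the screwdriver. Stand the bolts on their heads and lay the rest flat, everything right down on the floor of its holder and not on top of one another, and leave the jar, the socket and the spanner where they are.

Things in the scene. Friction and masses are not known exactly. Their poses are not given: they have to be found in the camera images.
- long_bolt: Long chrome wheel bolt, standing on its hex head with the thread pointing up: 70 mm tall over all. The head (hex and collar, 24 mm across) is the lowest 22 mm, above it a shank 14 mm in diameter. Origin: centre of the head's flat underside, z axis up along the shank. About 0.11 kg.
- short_bolt: Short chrome wheel bolt, standing on its hex head with the thread up: the same 24 mm wide, 22 mm high head and 14 mm shank as the long one, but only 42 mm tall over all. Origin: centre of the head's flat underside, z axis up. About 0.075 kg.
- spigot_ring: Plain aluminium spigot (centring) ring lying flat: 60 mm outside diameter, 46 mm hole, 14 mm high. Origin: centre of its underside, z up. About 0.05 kg.
- trim_tool: Black plastic interior trim tool, a flat bar 130 mm long (along its x), 24 mm wide (y), 10 mm thick, with a thinner 5 mm forked end at +x. Origin: centre of its underside, halfway along, z up. About 0.045 kg.
- screwdriver: Short flat screwdriver, 130 mm long over all along its x, lying flat. Red eight-sided handle 24 mm thick from x = -65 to +5 mm (balance point about x = -20 mm), thin steel blade from there to x = +65 mm. Origin: on the long axis, halfway along, so 12 mm above what it lies on. About 0.07 kg.
- lid: White plastic bucket lid lying upside down as a round dish: 210 mm outside diameter, 200 mm inside, rim 14 mm high, floor 3 mm thick. Origin: centre of its underside, z up. It does not move.
- drawer: Clear plastic drawer taken out of the blue organiser, an open box 190 mm long (its x) by 150 mm wide (its y), 30 mm high, walls and floor 4 mm thick (inside 182 x 142 mm), with a small pull tab outside at -x. Origin: centre of its underside, z up. It does not move.
- jar: Bystander: small amber glass jar with a steel cap, 46 mm in diameter, 55 mm tall, standing. Origin: centre of its underside.
- socket: Bystander: dark steel wrench socket standing on end, 30 mm in diameter, 38 mm tall. Origin: centre of its underside.
- spanner: Bystander: steel open-ended spanner, 140 mm long (its x), lying flat, about 30 mm wide at the jaw. Origin: underside, halfway along.
Mind the look-alikes: they are no part of the job. Leave any turquoise look-alike of the long_bolt alone.

How it is judged (in metres and radians):
At the end, for the whole second after the job is handed in: Long bolt, ring and trim tool on the lid's floor inside its rim, short bolt and screwdriver on the drawer's floor inside its walls, each within 4 mm of floor height; bolts upright and ring flat within 0.12 rad, trim tool within 0.07 and screwdriver within 0.09 rad of level; all at rest (horizontal distance between long_bolt and lid below 0.092 m and z of each of long_bolt, spigot_ring, trim_tool in the frame of lid below 0.007 m and angle between each of long_bolt, spigot_ring, short_bolt's own z axis and vertical below 0.12 rad and horizontal distance between spigot_ring and lid below 0.075 m and horizontal distance between trim_tool and lid below 0.09 m and angle between trim_tool's own z axis and vertical below 0.07 rad and x of short_bolt in the frame of drawer between -0.084 and 0.084 m and y of short_bolt in the frame of drawer between -0.064 and 0.064 m and z of short_bolt in the frame of drawer below 0.008 m and x of screwdriver in the frame of drawer between -0.07 and 0.07 m and y of screwdriver in the frame of drawer between -0.064 and 0.064 m and z of screwdriver in the frame of drawer below 0.02 m and angle between screwdriver's own x axis and vertical between 1.4808 and 1.6608 rad and linear speed of each of long_bolt, spigot_ring, trim_tool, short_bolt, screwdriver below 0.02 m/s); the robot touches nothing.
It fails at once if the jar, the socket or the spanner is shifted by more than 20 mm (distance of any of jar, socket, spanner from where it was at the start of the episode above 0.02 m).
It fails at once if the jar or the socket is knocked over (angle between any of jar, socket's own z axis and vertical above 0.5 rad).
It also fails if it takes over 134 s, if anything falls off the work surface, if the arm or the gripper's body presses on something with over 40 N, if the wrist force passes 120 N, or if a joint passes its speed limit or range.

## Working session

There is one attempt and no reset: what is moved stays moved. The work goes in short steps, Python scripts to look and compute and a tool call to move; the robot and the scene stay as the last step left them, time stands still between calls to the robot, and variables do not carry over. Pictures are saved under pics/ and viewed, about 12 in all and at most 16, crops included, and the job is handed in when it is done.

Besides the shell and the picture viewer there is one more tool, called after ">>>" by a JSON object that holds its "fn" and its "kwargs". play_rows: Moves the arm, as the interface text tells. Its arguments: {"type":"object","properties":{"plan":{"type":"array","items":{"type":"array"}},"force":{"type":"number"}},"required":["plan"]}

```bash
mkdir -p pics; python3 - <<'E'
from bench import bot,get_image,camera_model
import cv2,numpy as np
print(bot.read_state())
for n in ("top","scene"):
    im,d=get_image(n); np.savez(n+'.npz',im=im,d=d); cv2.imwrite(f'pics/{n}1.png',im[:,:,::-1])
    print(n,camera_model(n))
print(camera_model("wrist"))
E
```

```text
{'t': 0.0, 'qpos': array([ 1.03690670e+00,  2.21236301e-01,  1.52761692e+00,  1.62263160e-05,
        1.39472239e+00, -1.26074975e-01]), 'joint_vel': array([-0.00068234,  0.00078466,  0.00070244, -0.00033395, -0.00039787,
       -0.00100258]), 'tau': array([-2.37054792e-04, -4.96908081e+01, -3.89393449e+01, -7.12411497e-05,
        1.10941526e-02, -8.07034439e-06]), 'ee_pos': array([247.54641613, 573.21687098, 230.18988159]), 'tool_rot': array([ 0.31844818,  1.54768024, -0.32140384]), 'ft_force': array([ 0.03848864,  0.98771851, -1.06914137]), 'wrist_torque': array([-0.04267177, -0.04272055,  0.02101847]), 'grip_width': 1.001864002103666}
top {'fx': 408.187767205603, 'fy': 408.187767205603, 'cx': 326.62033229293843, 'cy': 196.65251403873188, 'camera_from_world': array([[ 1.44360184e-02, -9.99894800e-01, -1.41070656e-03,
         4.11705193e+00],
       [-9.94453161e-01, -1.42104209e-02, -1.04215996e-01,
         5.16958488e+02],
       [ 1.04184986e-01,  2.90734563e-03, -9.94553687e-01,
         1.11987206e+03],
       [ 0.00000000e+00,  0.00000000e+00,  0.00000000e+00,
         1.00
[... 243 characters left out ...]
433410e-01, -3.79003899e-01, -8.27906311e-01,
        -1.59598947e+02],
       [-6.29742783e-01,  5.37699664e-01, -5.60627415e-01,
         1.47303827e+03],
       [ 0.00000000e+00,  0.00000000e+00,  0.00000000e+00,
         1.00000000e+00]])}
{'fx': 337.9687751046913, 'fy': 337.9687751046913, 'cx': 319.47809098225815, 'cy': 200.20843189586796, 'hand_eye': array([[-6.32478212e-04, -2.79030722e-01,  9.60281967e-01,
        -1.42745114e+02],
       [ 9.99999642e-01,  3.63713656e-04,  7.64322663e-04,
        -1.16597769e+00],
       [-5.62537170e-04,  9.60282106e-01,  2.79030392e-01,
        -7.02618421e+01],
       [ 0.00000000e+00,  0.00000000e+00,  0.00000000e+00,
         1.00000000e+00]])}
```

View pics/top1.png

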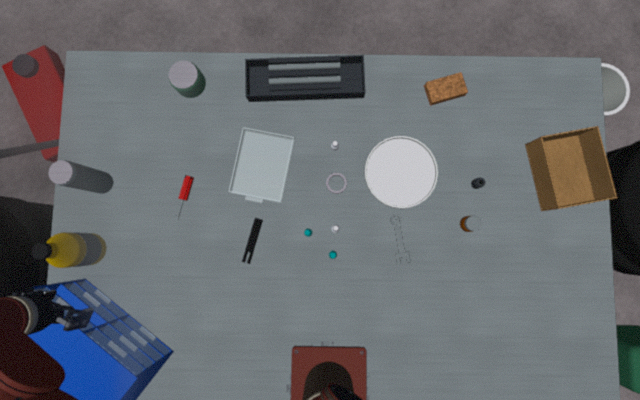

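View pics/scene1.png

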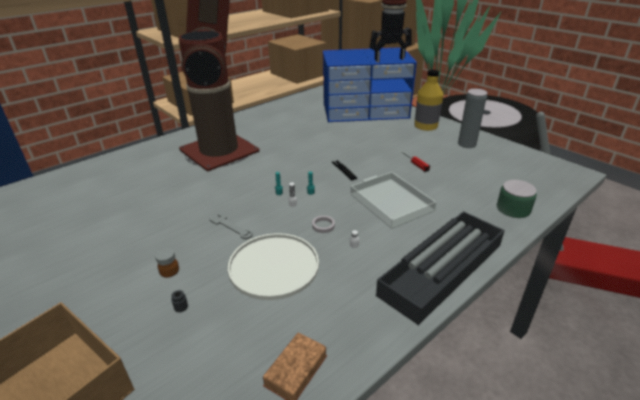

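The top view (up = +x, left = +y) shows chrome bolts at (335,145) and (335,229), with turquoise decoys at (308,232) and (333,255). The ring is at (336,183), the lid at (401,172), the drawer at (262,165), the trim tool at (253,240) and the screwdriver at (185,195). In the scene view, the bolt between the decoys, at (292,193), looks like the longer one.

```bash
cat >h.py <<'E'
import numpy as np,cv2
from bench import bot,get_image,camera_model
from scipy.spatial.transform import Rotation as R
def cam(n,s=None):
    m=camera_model(n)
    if n=='wrist':
        T=np.eye(4);T[:3,:3]=R.from_rotvec(s['tool_rot']).as_matrix();T[:3,3]=s['ee_pos'];T=T@m['hand_eye']
    else: T=np.linalg.inv(m['camera_from_world'])
    return m,T
def ray(n,uv,z,s=None):
    m,T=cam(n,s);uv=np.atleast_2d(np.asarray(uv,float))
    d=np.c_[(uv[:,0]-m['cx'])/m['fx'],(uv[:,1]-m['cy'])/m['fy'],np.ones(len(uv))]@T[:3,:3].T
    o=T[:3,3];return o+d*((z-o[2])/d[:,2])[:,None]
def proj(n,P,s=None):
    m,T=cam(n,s);p=(np.atleast_2d(P)-T[:3,3])@T[:3,:3]
    return np.c_[m['fx']*p[:,0]/p[:,2]+m['cx'],m['fy']*p[:,1]/p[:,2]+m['cy']]
def blobs(mask,amin=8):
    n,l,st,c=cv2.connectedComponentsWithStats(mask.astype(np.uint8))
    return [(c[i],st[i,4],st[i,:4],l==i) for i in range(1,n) if st[i,4]>=amin]
def axis(P):  # centre of min-area rect and its long-axis angle, xy points in mm
    c,(w,h),a=cv2.minAreaRect(P[:,:2].astype(np.float32)); 
    if w<h:a+=90;w,h=h,w
    return np.array(c),w,h,np.radians(a)
def yaw(s): y=R.from_rotvec(s['tool_rot']).as_matrix()[:,1]; return np.arctan2(y[1],y[0])
def go(x,y,z,yw=None):
    "shift (cm, tool axes now) and turn to reach TCP x,y,z with jaw axis at angle yw (mod pi)"
    s=bot.read_state();M=R.from_rotvec(s['tool_rot']).as_matrix()
    d=M.T@(np.array([x,y,z])-s['ee_pos'])/10
    t=0 if yw is None else -((yw-yaw(s)+np.pi/2)%np.pi-np.pi/2)  # tool x is down
    print('t',round(s['t'],2),'pos',s['ee_pos'].round(1),'yaw',round(yaw(s),3),'down',M[:,0].round(3),'| shift',d.round(2),'turn',round(t,3),'q6',round(s['qpos'][5],2),'F',s['ft_force'].round(1),'w',round(s['grip_width'],3))
E
python3 - <<'E'
from h import *
D=np.load('top.npz');im=D['im'];hsv=cv2.cvtColor(im,cv2.COLOR_RGB2HSV)
Z={'red':12,'black':8,'white':8}
roi=np.zeros((400,640),bool);roi[100:290,160:520]=1
H,S,V=[hsv[...,i].astype(int) for i in range(3)]
for k,m in {'red':((H<8)|(H>172))&(S>120),'black':V<45,'white':(V>150),'teal':(H>80)&(H<100)&(S>120)}.items():
    for c,a,b,l in blobs(m&roi,6):
        P=ray('top',np.argwhere(l)[:,::-1],Z.get(k,8)); q=axis(P)
        print(k,c.round(),a,'c',q[0].round(),'wh',round(q[1]),round(q[2]),'ang',round(q[3],2))
c=[(335,145),(335,229),(336,183),(401,172),(262,165)]
print(ray('top',c,5).round())
cr=im[110:275,165:490];cv2.imwrite('pics/topc.png',cv2.resize(cr,(800,406),interpolation=cv2.INTER_CUBIC)[:,:,::-1])
d=D['d'];print(proj('top',[[0,0,0]]))
go(500,0,200,0)
E
```

```text
red [186. 188.] 204 c [539. 415.] wh 68 25 ang 2.9
black [258. 100.] 20 c [801. 215.] wh 56 0 ang 1.58
black [475. 184.] 29 c [ 561. -412.] wh 22 15 ang 0.57
black [481. 181.] 15 c [ 569. -429.] wh 9 9 ang 3.12
black [253. 238.] 268 c [392. 221.] wh 123 20 ang 2.89
white [257. 130.] 36 c [711. 215.] wh 92 4 ang 1.4
white [262. 167.] 3329 c [601. 203.] wh 198 155 ang 2.96
white [284. 135.] 22 c [696. 138.] wh 54 3 ang 1.38
white [401. 172.] 4179 c [ 596. -201.] wh 207 207 ang 1.58
white [334. 144.] 33 c [673.  -6.] wh 22 13 ang 2.52
white [328. 177.] 7 c [575.   7.] wh 17 3 ang 2.52
white [184. 187.] 106 c [541. 421.] wh 67 14 ang 2.91
white [330. 189.] 9 c [542.   2.] wh 20 2 ang 0.8
white [334. 228.] 32 c [428. -11.] wh 17 14 ang 1.59
teal [308. 232.] 43 c [417.  64.] wh 18 18 ang 0.8
teal [332. 254.] 43 c [355.  -6.] wh 20 17 ang 0.01
[[ 670.  -11.    5.]
 [ 427.  -14.    5.]
 [ 559.  -15.    5.]
 [ 594. -202.    5.]
 [ 608.  200.    5.]]
[[328.12097714 385.08129832]]
t 0.1 pos [247.6 573.3 230.3] yaw 1.163 down [-0.001 -0.002 -1.   ] | shift [  3.09 -42.61  45.91] turn 1.163 q6 -0.13 F [-0.1  0.7  0.3] w 1.002
```

View pics/topc.png

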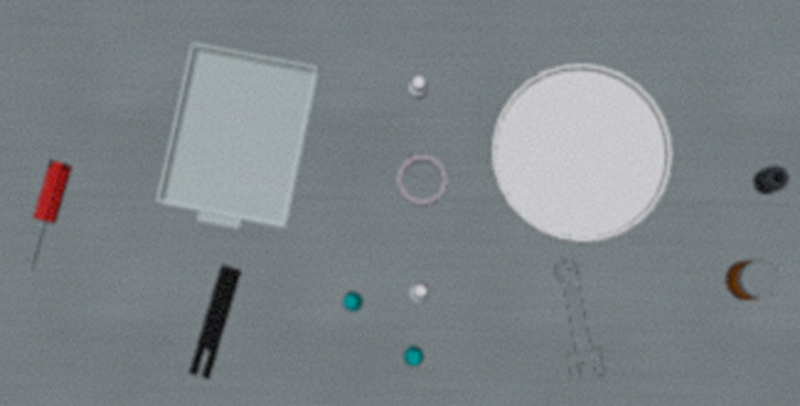

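```bash
python3 -c "
from h import *
go(529,417,160,1.33)"
```

```text
t 0.1 pos [247.6 573.3 230.3] yaw 1.163 down [-0.001 -0.002 -1.   ] | shift [ 7.03 -3.17 32.03] turn -0.167 q6 -0.13 F [-0.1  0.7  0.3] w 1.002
```

>>> {"fn": "play_rows", "kwargs": {"plan": [[0,[1,-0.45,4.6],0],[0,[1,-0.45,4.6],0],[0,[1,-0.45,4.6],0],[0,[1,-0.45,4.6],0],[0,[1,-0.45,4.6],0],[0,[1,-0.45,4.6],0],[0,[1,-0.45,4.6],0],[0,[0,0,0],-0.167],[0,[0,0,0],0]], "force": 40}}

```text
t: 1.23
ee_pos: [536.7, 410.4, 152.1]
tool_rot: [0.181, 1.57, -0.191]
ft_force: [-1.1, -0.1, 0.3]
grip_width: 1.0
```

```bash
cat >>h.py <<'E'
def shot(name):
    s=bot.read_state();im,d=get_image('wrist');np.savez('w.npz',im=im,d=d,**s);cv2.imwrite(f'pics/{name}.png',im[:,:,::-1]);return s,im,d
def hsvof(im):
    h=cv2.cvtColor(im,cv2.COLOR_RGB2HSV).astype(int);return h[...,0],h[...,1],h[...,2]
E
python3 - <<'E'
from h import *
s,im,d=shot('w1');H,S,V=hsvof(im)
for c,a,b,l in blobs(((H<8)|(H>172))&(S>110)&(V>50),150):
    P=ray('wrist',np.argwhere(l)[:,::-1],14,s);q=axis(P);print(c.round(),a,b,q[0].round(1),q[1:])
go(529,417,160,1.33)
E
```

```text
[326. 187.] 2262 [312 147  29  84] [538.5 413.4] (73.31402587890625, 23.867856979370117, np.float64(2.903282213447088))
t 1.27 pos [536.6 410.3 152. ] yaw 1.333 down [-0.008 -0.006 -1.   ] | shift [-0.8   0.47 -0.9 ] turn 0.003 q6 -0.8 F [ 0.1  0.1 -0.1] w 1.003
```

View pics/w1.png

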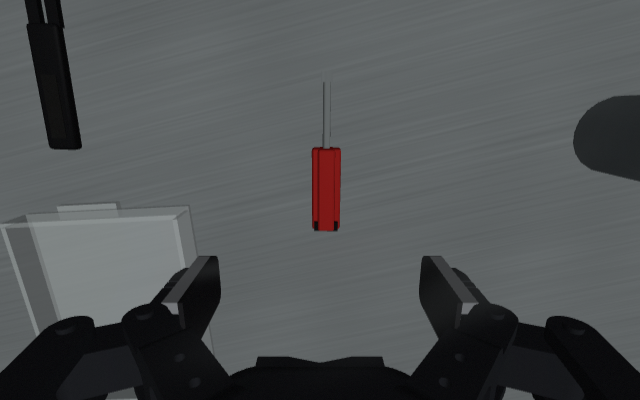

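>>> {"fn": "play_rows", "kwargs": {"plan": [[0,[3,0.37,-0.87],0],[0,[3,0,0],0],[0,[3,0,0],0],[0,[3,0,0],0],[0,[0,0,0],0],[0,[0,0,0],0]]}}

```text
t: 2.02
ee_pos: [525.8, 419.5, 32.0]
tool_rot: [0.193, 1.566, -0.199]
ft_force: [0.3, 0.5, 1.1]
grip_width: 1.002
```

```bash
python3 -c "
from h import *
go(529,416,4,1.332)"
```

```text
t 2.02 pos [525.8 419.5  32. ] yaw 1.321 down [-0.004 -0.004 -1.   ] | shift [ 2.8  -0.24  0.4 ] turn -0.011 q6 -0.76 F [0.3 0.5 1.1] w 1.002
```

>>> {"fn": "play_rows", "kwargs": {"plan": [[0,[1.8,-0.24,0.4],0],[0,[0.9,0,0],0],[0,[0,0,0],0],[255,[0,0,0],0],[255,[0,0,0],0],[255,[0,0,0],0],[255,[0,0,0],0],[255,[0,0,0],0],[255,[0,0,0],0],[255,[0,0,0],0],[255,[0,0,0],0]], "force": 40}}

```text
t: 3.4
ee_pos: [531.6, 417.4, 7.6]
tool_rot: [0.197, 1.561, -0.197]
ft_force: [-0.2, 0.2, 0.6]
grip_width: 0.268
```

```bash
python3 - <<'E'
from h import *
go(529,416,4,1.332)
# drawer and lid from top: outer contours
D=np.load('top.npz');H,S,V=hsvof(D['im'])
m=(V>150)
for seed,z in (((167,262),20),((172,401),12)):
    for c,a,b,l in blobs(m,1000):
        if l[seed]:
            k=cv2.morphologyEx(l.astype(np.uint8),cv2.MORPH_OPEN,np.ones((15,15)))
            q=axis(ray('top',np.argwhere(k)[:,::-1],3));print('opened, floor z3',q)
            q=axis(ray('top',np.argwhere(l)[:,::-1],3));print('all',q)
            np.set_printoptions(suppress=True)
E
```

```text
t 3.4 pos [531.6 417.4   7.6] yaw 1.32 down [ 0.001 -0.    -1.   ] | shift [ 0.35 -0.2  -0.21] turn -0.012 q6 -0.77 F [-0.2  0.2  0.6] w 0.268
opened, floor z3 (array([601.31811523, 198.59210205]), 196.85592651367188, 145.26461791992188, np.float64(2.962009309699134))
all (array([602.1661377 , 203.70748901]), 199.1216583251953, 155.7379150390625, np.float64(2.962908526041199))
opened, floor z3 (array([ 591.94689941, -202.23300171]), 208.18588256835938, 198.8752899169922, np.float64(1.5754355372892064))
all (array([ 596.39379883, -202.21237183]), 208.18588256835938, 207.76919555664062, np.float64(1.5754355372892064))
```

>>> {"fn": "play_rows", "kwargs": {"plan": [[255,[-4,0,0],0],[255,[-5,0,0],0],[255,[-5,0,0],0],[255,[0,-4.2,2.9],0],[255,[0,-4.2,2.9],0],[255,[0,-4.2,2.9],0],[255,[0,-4.2,2.9],0],[255,[0,0,0],-0.06],[255,[0,0,0],0]]}}

```text
t: 4.53
ee_pos: [604.1, 220.2, 152.1]
tool_rot: [0.147, 1.564, -0.149]
ft_force: [-0.4, 0.0, -0.0]
grip_width: 0.27
```

```bash
python3 - <<'E'
from h import *
go(605,225,60,1.39)
s,im,d=shot('w2')
E
```

```text
t 4.53 pos [604.1 220.2 152.1] yaw 1.383 down [ 0.002 -0.002 -1.   ] | shift [ 9.21  0.5  -0.02] turn -0.007 q6 -1.15 F [-0.4  0.  -0. ] w 0.27
```

View pics/w2.png

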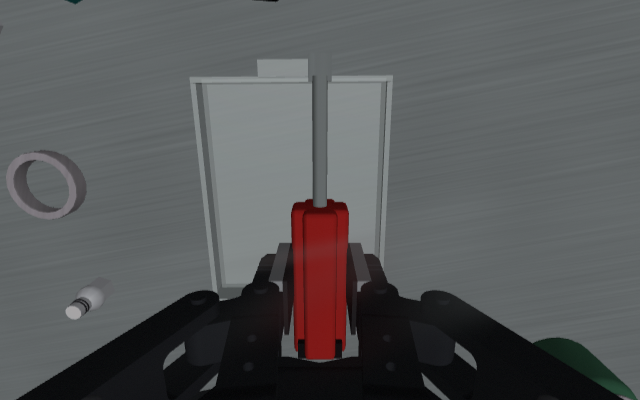

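```bash
python3 - <<'E'
from h import *
s=dict(np.load('w.npz'))
a=ray('wrist',[(191,78),(393,77)],30,s)[:,:2]   # left in image = -y side
f=ray('wrist',[(218,285),(380,280)],4,s)[:,:2]
print(a.round(1),f.round(1)); e=a[1]-a[0]; print(np.linalg.norm(e)); th=np.arctan2(-e[0],e[1]);print('drawer th',th)
X=np.array([np.cos(th),np.sin(th)]);c=a.mean(0)+95*X;print('centre',c)
# screwdriver vs tool: handle front edge & axis at height of grip (z ~ TCP+4.4)
h=ray('wrist',[(320,206),(320,355),(318,60)],s['ee_pos'][2]+5,s)[:,:2];print('handle front/back, tip',h.round(1))
E
```

```text
[[500.5 142.1]
 [527.6 288.6]] [[683.7 103.9]
 [707.5 258.6]]
149.04919287956744
drawer th -0.18289008210782892
centre [607.43598341 198.08874144]
handle front/back, tip [[576.4 224.5]
 [651.6 210.3]
 [519.5 234.5]]
```

>>> {"fn": "play_rows", "kwargs": {"plan": [[255,[1,0.4,3.0],0],[255,[3.5,0,0],0],[255,[3.5,0,0],0],[255,[3,0,0],0],[255,[0,0,0],0],[255,[0,0,0],0]]}}

```text
t: 5.32
ee_pos: [635.4, 223.7, 41.4]
tool_rot: [0.147, 1.56, -0.148]
ft_force: [0.4, 0.3, -0.5]
grip_width: 0.264
```

```bash
python3 - <<'E'
from h import *
go(634.5,218.5,12,1.388)
E
```

```text
t 5.33 pos [635.4 223.7  41.4] yaw 1.383 down [ 0.006 -0.001 -1.   ] | shift [ 2.94 -0.53 -0.01] turn -0.005 q6 -1.16 F [ 0.4  0.3 -0.5] w 0.264
```

>>> {"fn": "play_rows", "kwargs": {"plan": [[255,[1,-0.5,0],0],[255,[1.2,0,0],0],[255,[0.6,0,0],0],[255,[0,0,0],0],[255,[0.1,0,0],0],[255,[0,0,0],0]]}}

```text
t: 6.08
ee_pos: [637.1, 219.2, 14.5]
tool_rot: [0.148, 1.555, -0.146]
ft_force: [0.5, 0.5, -0.6]
grip_width: 0.268
```

```bash
python3 - <<'E'
from h import *
go(634.5,218.5,12,1.388)
E
```

```text
t 6.08 pos [637.1 219.2  14.5] yaw 1.383 down [ 0.011  0.    -1.   ] | shift [ 0.25 -0.11 -0.25] turn -0.005 q6 -1.17 F [ 0.5  0.5 -0.6] w 0.268
```

Close; 2–3 mm above the floor. Lower gently, release and lift, then go for the short bolt near (670,-11).

>>> {"fn": "play_rows", "kwargs": {"plan": [[255,[0.2,0,0],0],[255,[0,0,0],0],[150,[0,0,0],0],[150,[0,0,0],0],[150,[0,0,0],0],[150,[-1.5,0,0],0],[150,[-4,0,0],0],[0,[-6,0,0],0],[0,[-3.5,0,0],0],[0,[0,0,0],0]]}}

```text
t: 7.32
ee_pos: [636.3, 219.4, 172.0]
tool_rot: [0.149, 1.551, -0.145]
ft_force: [0.1, 0.4, 0.2]
grip_width: 0.995
```

```bash
python3 - <<'E'
from h import *
go(662,-11,160,1.388)
E
```

```text
t 7.33 pos [636.3 219.4 172. ] yaw 1.383 down [ 0.015  0.001 -1.   ] | shift [  1.21 -22.16   6.8 ] turn -0.005 q6 -1.17 F [0.1 0.4 0.2] w 0.995
```

>>> {"fn": "play_rows", "kwargs": {"plan": [[0,[0.2,-4.5,1.4],0],[0,[0.2,-4.5,1.4],0],[0,[0.2,-4.5,1.4],0],[0,[0.2,-4.5,1.4],0],[0,[0.2,-4.2,1.2],0],[0,[0,0,0],0],[0,[0,0,0],0]]}}

```text
t: 8.2
ee_pos: [658.8, -16.4, 155.7]
tool_rot: [0.148, 1.558, -0.143]
ft_force: [0.1, -0.9, -0.2]
grip_width: 1.006
```

```bash
python3 - <<'E'
from h import *
go(662,-11,160,1.388)
s,im,d=shot('w3')
E
```

```text
t 8.2 pos [658.8 -16.4 155.7] yaw 1.385 down [ 0.008  0.003 -1.   ] | shift [-0.43  0.59  0.21] turn -0.003 q6 -1.53 F [ 0.1 -0.9 -0.2] w 1.006
```

View pics/w3.png

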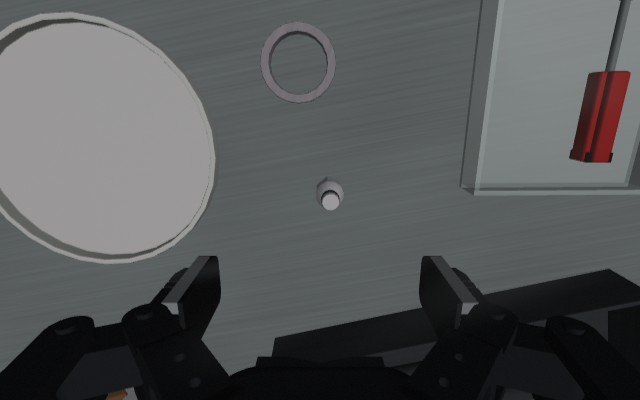

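```bash
python3 - <<'E'
from h import *
s=dict(np.load('w.npz'))
for z in (42,70): print(z,ray('wrist',(330,201),z,s).round(1))
print(ray('wrist',(329.5,191),20,s).round(1), ray('wrist',[(275,340)],50,s).round())
p=ray('wrist',(330,201),42,s)[0]; go(p[0],p[1],27,1.388)
E
```

```text
42 [[665.7  -9.8  42. ]]
70 [[657.2  -9.3  70. ]]
[[663.5  -9.1  20. ]] [[779. -79.  50.]]
t 8.25 pos [658.8 -16.3 155.6] yaw 1.386 down [ 0.008  0.002 -1.   ] | shift [12.87  0.71  0.47] turn -0.002 q6 -1.53 F [-0.2  0.4  0.4] w 0.998
```

>>> {"fn": "play_rows", "kwargs": {"plan": [[0,[2,0.7,0.6],0],[0,[4,0,0],0],[0,[3,0,0],0],[0,[1.5,0,0],0],[0,[0,0,0],0],[0,[0,0,0],0]]}}

```text
t: 9.0
ee_pos: [667.5, -1.8, 44.0]
tool_rot: [0.142, 1.56, -0.135]
ft_force: [0.8, 0.4, 0.4]
grip_width: 0.999
```

```bash
python3 - <<'E'
from h import *
go(665,-9.5,26,1.388)
E
```

```text
t 9.0 pos [667.5  -1.8  44. ] yaw 1.394 down [ 0.007  0.004 -1.   ] | shift [ 1.8  -0.81 -0.12] turn 0.006 q6 -1.52 F [0.8 0.4 0.4] w 0.999
```

>>> {"fn": "play_rows", "kwargs": {"plan": [[0,[0,-0.5,-0.1],0],[0,[0,0,0],0],[0,[0,0,0],0]]}}

```text
t: 9.38
ee_pos: [667.7, -7.3, 47.5]
tool_rot: [0.142, 1.554, -0.135]
ft_force: [-0.7, 0.2, -0.2]
grip_width: 1.0
```

```bash
python3 - <<'E'
from h import *
go(665,-9.5,26,1.388)
E
```

```text
t 9.38 pos [667.7  -7.3  47.5] yaw 1.394 down [ 0.012  0.003 -1.   ] | shift [ 2.14 -0.27 -0.26] turn 0.006 q6 -1.53 F [-0.7  0.2 -0.2] w 1.0
```

>>> {"fn": "play_rows", "kwargs": {"plan": [[0,[1.4,-0.2,-0.3],0],[0,[0.7,0,0],0],[0,[0,0,0],0],[255,[0,0,0],0],[255,[0,0,0],0],[255,[0,0,0],0],[255,[0,0,0],0],[255,[0,0,0],0],[255,[0,0,0],0],[255,[0,0,0],0],[255,[0,0,0],0]], "force": 40}}

```text
t: 10.75
ee_pos: [664.6, -8.9, 25.2]
tool_rot: [0.142, 1.554, -0.136]
ft_force: [0.0, 0.4, -1.3]
grip_width: 0.145
```

```bash
python3 - <<'E'
from h import *
go(665,-9.5,26,1.388)
E
```

```text
t 10.75 pos [664.6  -8.9  25.2] yaw 1.394 down [ 0.013  0.003 -1.   ] | shift [-0.08 -0.05  0.05] turn 0.006 q6 -1.53 F [ 0.   0.4 -1.3] w 0.145
```

>>> {"fn": "play_rows", "kwargs": {"plan": [[255,[-4,0,0],0],[255,[-4,0,0],0],[255,[0,0,0],0],[255,[0,3.4,-2.9],0],[255,[0,3.4,-2.9],0],[255,[0,3.4,-2.9],0],[255,[0,3.4,-2.9],0],[255,[0,0,0],0],[255,[0,0,0],0]]}}

```text
t: 11.88
ee_pos: [566.4, 148.0, 98.5]
tool_rot: [0.143, 1.564, -0.139]
ft_force: [0.2, 1.0, -0.9]
grip_width: 0.14
```

```bash
python3 - <<'E'
from h import *
go(562.3,173.9,29,1.388)
E
```

```text
t 11.88 pos [566.4 148.   98.5] yaw 1.392 down [ 0.002  0.003 -1.   ] | shift [ 6.96  2.46 -0.88] turn 0.004 q6 -1.27 F [ 0.2  1.  -0.9] w 0.14
```

>>> {"fn": "play_rows", "kwargs": {"plan": [[255,[0,2.4,-0.9],0],[255,[0,0,0],0],[255,[3,0,0],0],[255,[2,0,0],0],[255,[0,0,0],0],[255,[0,0,0],0]]}}

```text
t: 12.62
ee_pos: [565.9, 166.2, 46.7]
tool_rot: [0.146, 1.562, -0.146]
ft_force: [0.7, 0.6, -0.2]
grip_width: 0.141
```

```bash
python3 - <<'E'
from h import *
go(562.3,173.9,29,1.388)
E
```

```text
t 12.62 pos [565.9 166.2  46.7] yaw 1.385 down [ 0.003 -0.    -1.   ] | shift [ 1.77  0.69 -0.5 ] turn -0.003 q6 -1.23 F [ 0.7  0.6 -0.2] w 0.141
```

>>> {"fn": "play_rows", "kwargs": {"plan": [[255,[0.6,0.7,-0.5],0],[255,[0.5,0.1,-0.1],0],[255,[0,0,0],0],[255,[0.4,0,0],0],[255,[0,0,0],0],[255,[0,0,0],0]]}}

```text
t: 13.38
ee_pos: [563.0, 175.9, 33.1]
tool_rot: [0.147, 1.559, -0.145]
ft_force: [-0.5, 0.2, -0.7]
grip_width: 0.142
```

```bash
python3 - <<'E'
from h import *
go(562.3,173.9,29,1.388)
E
```

```text
t 13.38 pos [563.  175.9  33.1] yaw 1.385 down [ 0.007  0.    -1.   ] | shift [ 0.41 -0.21 -0.03] turn -0.003 q6 -1.21 F [-0.5  0.2 -0.7] w 0.142
```

>>> {"fn": "play_rows", "kwargs": {"plan": [[255,[0.3,0,0],0],[255,[0,0,0],0],[255,[0.1,0,0],0],[255,[0,0,0],0],[255,[0,0,0],0]]}}

```text
t: 14.0
ee_pos: [563.4, 175.8, 29.2]
tool_rot: [0.147, 1.558, -0.145]
ft_force: [0.3, 1.2, -0.4]
grip_width: 0.14
```

```bash
python3 - <<'E'
from h import *
go(562.3,173.9,29,1.388)
E
```

```text
t 14.0 pos [563.4 175.8  29.2] yaw 1.385 down [ 0.008  0.001 -1.   ] | shift [ 0.02 -0.21 -0.07] turn -0.003 q6 -1.21 F [ 0.3  1.2 -0.4] w 0.14
```

>>> {"fn": "play_rows", "kwargs": {"plan": [[175,[0,0,0],0],[175,[0,0,0],0],[175,[0,0,0],0],[175,[-1.5,0,0],0],[175,[-4,0,0],0],[0,[-5,0,0],0],[0,[-3,0,0],0],[0,[0,0,0],0],[0,[0,0,0],0]]}}

```text
t: 15.12
ee_pos: [562.5, 175.8, 172.0]
tool_rot: [0.147, 1.556, -0.144]
ft_force: [-0.3, 0.0, -0.2]
grip_width: 1.005
```

```bash
python3 - <<'E'
from h import *
go(402,219,160,1.32)
s,im,d=shot('w4')
E
```

```text
t 15.12 pos [562.5 175.8 172. ] yaw 1.385 down [ 0.01   0.001 -1.   ] | shift [  1.05   1.28 -16.58] turn 0.065 q6 -1.21 F [-0.3  0.  -0.2] w 1.005
```

View pics/w4.png

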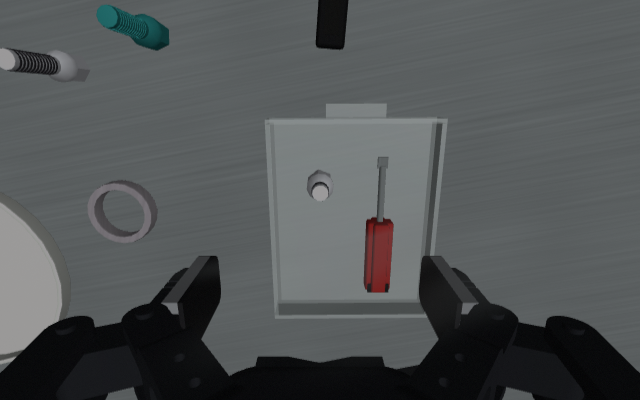

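The drawer kit is good: the bolt stands upright at (319,190) and the screwdriver lies at (380,225), both inside the walls. The long chrome bolt at (35,62) is confirmed tall. The trim tool is next.

>>> {"fn": "play_rows", "kwargs": {"plan": [[0,[0.3,0.35,-4.1],0],[0,[0.3,0.35,-4.1],0],[0,[0.3,0.35,-4.1],0],[0,[0.2,0.2,-3.3],0.065],[0,[0,0,0],0],[0,[0,0,0],0]]}}

```text
t: 15.92
ee_pos: [403.0, 216.0, 150.3]
tool_rot: [0.196, 1.565, -0.202]
ft_force: [-0.4, -0.4, -0.1]
grip_width: 1.002
```

```bash
python3 - <<'E'
from h import *
go(402,219,160,1.32)
s,im,d=shot('w5');H,S,V=hsvof(im)
for c,a,b,l in blobs((V<60)&(np.arange(400)[:,None]<250),300):
    q=axis(ray('wrist',np.argwhere(l)[:,::-1],8,s));print(c.round(),a,b,q[0].round(1),q[1:])
E
```

```text
t 15.93 pos [403.  216.  150.3] yaw 1.318 down [-0.004 -0.003 -1.   ] | shift [-0.97  0.26 -0.18] turn -0.002 q6 -1.0 F [-0.4 -0.4 -0.1] w 1.002
[323. 169.] 3848 [310  93  29 149] [390.3 221.3] (128.5382843017578, 23.462831497192383, np.float64(2.8813095365572803))
```

View pics/w5.png

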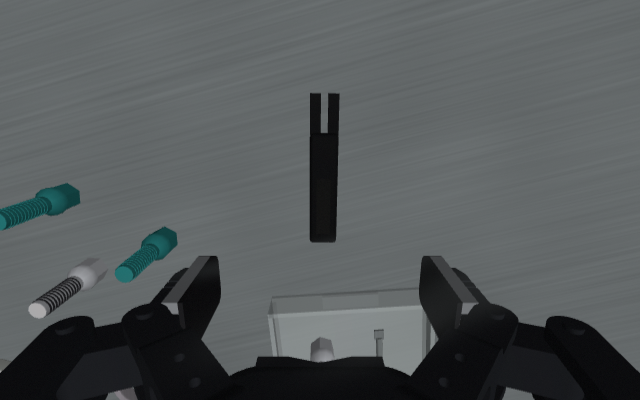

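>>> {"fn": "play_rows", "kwargs": {"plan": [[0,[0,0.25,-0.9],0],[0,[4,0,0],0],[0,[4,0,0],0],[0,[3,0,0],0],[0,[0,0,0],0],[0,[0,0,0],0]]}}

```text
t: 16.73
ee_pos: [398.1, 221.1, 39.5]
tool_rot: [0.2, 1.562, -0.202]
ft_force: [0.5, 0.4, 0.3]
grip_width: 1.003
```

```bash
python3 - <<'E'
from h import *
go(395,220,3,1.311)
E
```

```text
t 16.73 pos [398.1 221.1  39.5] yaw 1.315 down [-0.001 -0.002 -1.   ] | shift [ 3.65 -0.18 -0.27] turn 0.004 q6 -0.98 F [0.5 0.4 0.3] w 1.003
```

>>> {"fn": "play_rows", "kwargs": {"plan": [[0,[2.2,-0.2,-0.3],0],[0,[1.2,0,0],0],[0,[0.1,0,0],0],[0,[0,0,0],0],[0,[0,0,0],0]]}}

```text
t: 17.35
ee_pos: [400.4, 221.9, 9.8]
tool_rot: [0.203, 1.552, -0.198]
ft_force: [0.3, -0.7, -0.1]
grip_width: 1.001
```

```bash
python3 - <<'E'
from h import *
go(395,220,3,1.311)
E
```

```text
t 17.35 pos [400.4 221.9   9.8] yaw 1.315 down [ 0.009  0.002 -1.   ] | shift [ 0.67 -0.32 -0.48] turn 0.004 q6 -0.98 F [ 0.3 -0.7 -0.1] w 1.001
```

>>> {"fn": "play_rows", "kwargs": {"plan": [[0,[0.4,-0.2,-0.4],0],[0,[0.3,0,0],0],[0,[0,0,0],0],[255,[0,0,0],0],[255,[0,0,0],0],[255,[0,0,0],0],[255,[0,0,0],0],[255,[0,0,0],0],[255,[0,0,0],0],[255,[0,0,0],0],[255,[0,0,0],0]], "force": 40}}

```text
t: 18.73
ee_pos: [396.5, 221.2, 3.2]
tool_rot: [0.204, 1.551, -0.198]
ft_force: [-1.0, 0.3, 0.8]
grip_width: 0.265
```

```bash
python3 - <<'E'
from h import *
go(395,220,3,1.311)
E
```

```text
t 18.73 pos [396.5 221.2   3.2] yaw 1.315 down [ 0.011  0.003 -1.   ] | shift [ 0.01 -0.16 -0.12] turn 0.004 q6 -0.98 F [-1.   0.3  0.8] w 0.265
```

>>> {"fn": "play_rows", "kwargs": {"plan": [[255,[-4,0,0],0],[255,[-5,0,0],0],[255,[-4,0,0],0],[255,[0,-4.5,3.3],0],[255,[0,-4.5,3.3],0],[255,[0,-4.5,3.3],0],[255,[0,-4.5,3.3],0],[255,[0,-4.5,3.3],0],[255,[0,-4.5,3.3],0],[255,[0,-4.5,3.3],0],[255,[0,-4,2.9],0],[255,[0,0,0],0]]}}

```text
t: 20.23
ee_pos: [561.8, -200.7, 137.9]
tool_rot: [0.2, 1.549, -0.195]
ft_force: [-0.3, 0.6, -0.8]
grip_width: 0.267
```

```bash
python3 - <<'E'
from h import *
go(588,-253.5,120,1.315)
s,im,d=shot('w6');H,S,V=hsvof(im)
print(np.percentile(V,[5,50,95]))
E
```

```text
t 20.23 pos [ 561.8 -200.7  137.9] yaw 1.319 down [ 0.013  0.002 -1.   ] | shift [ 1.82 -4.47  3.83] turn 0.004 q6 -1.8 F [-0.3  0.6 -0.8] w 0.267
[ 15. 109. 176.]
```

View pics/w6.png

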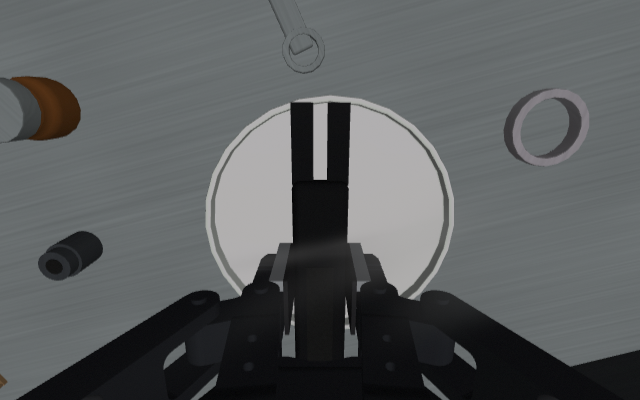

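```bash
python3 - <<'E'
from h import *
from scipy.optimize import least_squares
D=dict(np.load('w.npz'));H,S,V=hsvof(D['im'])
m=(V>145)&(S<40);b=max(blobs(m,500),key=lambda b:b[1])
m2=np.zeros_like(m);
for bb in blobs(m,500): m2|=bb[3]
pts=cv2.findContours(m2.astype(np.uint8),cv2.RETR_EXTERNAL,cv2.CHAIN_APPROX_NONE)[0]
h=cv2.convexHull(np.vstack(pts))[:,0].astype(float);h=h[(h[:,1]<270)&(h[:,1]>97)]
P=ray('wrist',h,14,D)[:,:2]
f=least_squares(lambda p:np.hypot(*(P-p[:2]).T)-p[2],[595,-202,105],loss='soft_l1');print(len(P),f.x,f.cost)
P=P;f=least_squares(lambda p:np.hypot(*(P-p[:2]).T)-105,[595,-202],loss='soft_l1');print(f.x)
E
```

```text
35 [ 593.31358149 -200.57359818  104.13058416] 0.5465408112897192
[ 594.27520039 -200.94826072]
```

>>> {"fn": "play_rows", "kwargs": {"plan": [[255,[1,-3.6,3.0],0],[255,[3,0,0],0],[255,[3,0,0],0],[255,[2,0,0],0],[255,[0,0,0],0],[255,[0,0,0],0]]}}

```text
t: 21.02
ee_pos: [582.0, -234.9, 45.8]
tool_rot: [0.197, 1.553, -0.187]
ft_force: [0.5, -0.6, 0.6]
grip_width: 0.264
```

```bash
python3 - <<'E'
from h import *
go(586.6,-252.8,6.5,1.315)
E
```

```text
t 21.02 pos [ 582.  -234.9   45.8] yaw 1.326 down [ 0.01   0.006 -1.   ] | shift [ 3.93 -1.66  0.85] turn 0.011 q6 -1.85 F [ 0.5 -0.6  0.6] w 0.264
```

>>> {"fn": "play_rows", "kwargs": {"plan": [[255,[0.6,-1.8,1.0],0],[255,[0,0,0],0],[255,[1.2,0,0],0],[255,[1.2,0,0],0],[255,[0,0,0],0],[255,[0,0,0],0]]}}

```text
t: 21.78
ee_pos: [589.6, -256.9, 16.4]
tool_rot: [0.196, 1.549, -0.188]
ft_force: [0.3, -0.3, 1.0]
grip_width: 0.264
```

```bash
python3 - <<'E'
from h import *
go(586.6,-252.8,6.5,1.315)
E
```

```text
t 21.77 pos [ 589.6 -256.9   16.4] yaw 1.326 down [ 0.014  0.003 -1.   ] | shift [ 0.99  0.32 -0.41] turn 0.011 q6 -1.87 F [ 0.3 -0.3  1. ] w 0.264
```

>>> {"fn": "play_rows", "kwargs": {"plan": [[255,[0.2,0.4,-0.4],0],[255,[0,0,0],0],[255,[0.5,0,0],0],[255,[0,0,0],0],[255,[0.2,0,0],0],[255,[0,0,0],0]]}}

```text
t: 22.52
ee_pos: [587.0, -251.6, 7.5]
tool_rot: [0.195, 1.548, -0.188]
ft_force: [0.4, -0.7, -0.6]
grip_width: 0.266
```

```bash
python3 - <<'E'
from h import *
go(586.6,-252.8,6.5,1.315)
E
```

```text
t 22.52 pos [ 587.  -251.6    7.5] yaw 1.326 down [ 0.015  0.003 -1.   ] | shift [ 0.09 -0.13 -0.01] turn 0.011 q6 -1.87 F [ 0.4 -0.7 -0.6] w 0.266
```

Release with a small opening, lift, and head for the long bolt (about 427,-14).

>>> {"fn": "play_rows", "kwargs": {"plan": [[255,[0.1,0,0],0],[255,[0,0,0],0],[155,[0,0,0],0],[155,[0,0,0],0],[155,[0,0,0],0],[155,[-1.5,0,0],0],[155,[-4,0,0],0],[0,[-6,0,0],0],[0,[-5,0,0],0],[0,[0,0,0],0]]}}

```text
t: 23.78
ee_pos: [585.1, -252.5, 181.0]
tool_rot: [0.194, 1.545, -0.189]
ft_force: [0.4, -0.3, 0.2]
grip_width: 0.993
```

```bash
python3 - <<'E'
from h import *
go(440,-14,190,1.315)
E
```

```text
t 23.77 pos [ 585.1 -252.5  181. ] yaw 1.326 down [ 0.017  0.001 -1.   ] | shift [ -1.11  19.64 -19.84] turn 0.011 q6 -1.87 F [ 0.4 -0.3  0.2] w 0.993
```

>>> {"fn": "play_rows", "kwargs": {"plan": [[0,[-0.2,4,-4],0],[0,[-0.2,4,-4],0],[0,[-0.2,4,-4],0],[0,[-0.2,4,-4],0],[0,[-0.2,3,-3],0.185],[0,[0,0,0],0.185],[120,[0,0,0],0],[120,[0,0,0],0]]}}

```text
t: 24.78
ee_pos: [440.2, -15.3, 187.7]
tool_rot: [0.49, 1.501, -0.478]
ft_force: [0.0, 0.4, -0.1]
grip_width: 0.603
```

```bash
python3 - <<'E'
from h import *
go(440,-14,190,0.95)
s,im,d=shot('w7')
E
```

```text
t 24.77 pos [440.2 -15.3 187.7] yaw 0.951 down [ 0.017  0.002 -1.   ] | shift [-0.23  0.1  -0.09] turn 0.001 q6 -1.17 F [ 0.   0.4 -0.1] w 0.603
```

View pics/w7.png

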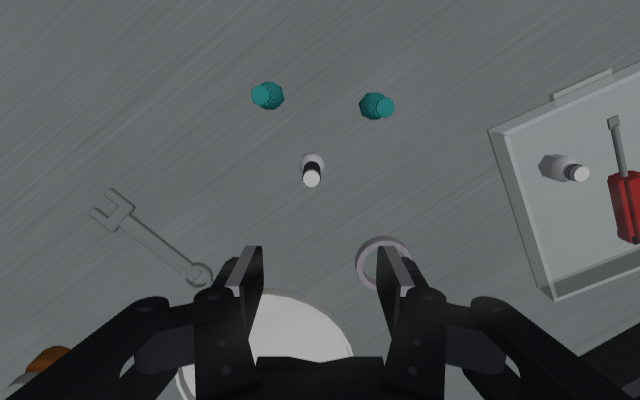

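```bash
python3 - <<'E'
from h import *
s=dict(np.load('w.npz'))
a=ray('wrist',(312,179),70,s)[0];b=ray('wrist',(312.5,165),20,s)[0]
print(a.round(1),b.round(1),ray('wrist',[(267,95),(382,106),(385,262)],[70,70,14][0],s).round(), ray('wrist',(384,264),14,s).round())
p=(a+b)/2; go(p[0],p[1],46,.95)
E
```

```text
[428.6 -13.6  70. ] [427.4 -12.7  20. ] [[358.  -3.  70.]
 [414.  61.  70.]
 [524.  -6.  70.]] [[556. -14.  14.]]
t 24.82 pos [440.2 -15.4 187.7] yaw 0.95 down [ 0.017  0.002 -1.   ] | shift [14.15 -0.69 -1.3 ] turn 0.0 q6 -1.17 F [-0.   0.   0.4] w 0.537
```

>>> {"fn": "play_rows", "kwargs": {"plan": [[120,[0,-0.7,-1.3],0],[120,[0,0,0],0],[120,[3,0,0],0],[120,[4,0,0],0],[120,[0,0,0],0],[120,[0,0,0],0]]}}

```text
t: 25.58
ee_pos: [430.7, -16.3, 118.2]
tool_rot: [0.488, 1.497, -0.475]
ft_force: [-0.1, 0.6, 0.5]
grip_width: 0.532
```

```bash
python3 - <<'E'
from h import *
go(428,-13,38,.95)
E
```

```text
t 25.57 pos [430.7 -16.3 118.2] yaw 0.954 down [ 0.021  0.001 -1.   ] | shift [ 8.01  0.01 -0.54] turn 0.004 q6 -1.18 F [-0.1  0.6  0.5] w 0.532
```

>>> {"fn": "play_rows", "kwargs": {"plan": [[120,[0,0,-0.5],0],[120,[3,0,0],0],[120,[3,0,0],0],[120,[0.5,0,0],0],[120,[0,0,0],0],[120,[0,0,0],0]]}}

```text
t: 26.32
ee_pos: [434.8, -14.3, 61.0]
tool_rot: [0.487, 1.482, -0.472]
ft_force: [0.1, -1.2, -0.3]
grip_width: 0.53
```

```bash
python3 - <<'E'
from h import *
go(428,-13,38,.95)
E
```

```text
t 26.32 pos [434.8 -14.3  61. ] yaw 0.956 down [ 0.036 -0.002 -0.999] | shift [ 2.27 -0.34 -0.7 ] turn 0.006 q6 -1.18 F [ 0.1 -1.2 -0.3] w 0.53
```

>>> {"fn": "play_rows", "kwargs": {"plan": [[120,[0,-0.35,-0.8],0],[120,[0,0,0],0],[120,[1.3,0,0],0],[120,[1,0,0],0],[120,[0,0,0],0],[120,[0,0,0],0]]}}

```text
t: 27.08
ee_pos: [427.4, -12.6, 37.3]
tool_rot: [0.487, 1.48, -0.472]
ft_force: [0.1, -0.7, 0.0]
grip_width: 0.526
```

```bash
python3 - <<'E'
from h import *
go(428,-13,38,.95)
E
```

```text
t 27.07 pos [427.4 -12.6  37.3] yaw 0.956 down [ 0.038 -0.002 -0.999] | shift [-0.06  0.01  0.07] turn 0.006 q6 -1.18 F [ 0.1 -0.7  0. ] w 0.526
```

>>> {"fn": "play_rows", "kwargs": {"plan": [[255,[0,0,0],0],[255,[0,0,0],0],[255,[0,0,0],0],[255,[0,0,0],0],[255,[0,0,0],0],[255,[0,0,0],0],[255,[0,0,0],0]], "force": 40}}

```text
t: 27.95
ee_pos: [427.6, -12.9, 37.7]
tool_rot: [0.486, 1.479, -0.472]
ft_force: [0.3, -0.6, -1.4]
grip_width: 0.149
```

>>> {"fn": "play_rows", "kwargs": {"plan": [[255,[-3,0,0],0],[255,[-4,0,0],0],[255,[-4,0,0],0],[255,[0,0,0],0],[255,[0,0,0],0]]}}

```text
t: 28.58
ee_pos: [421.6, -11.9, 148.6]
tool_rot: [0.487, 1.483, -0.472]
ft_force: [0.1, 0.4, -1.6]
grip_width: 0.154
```

```bash
python3 - <<'E'
from h import *
L=np.array([594,-201]);X=np.array([.967,-.253]);Y=np.array([.253,.967])
t=L-50*X+25*Y;print(t, 'ring',L+25*X+20*Y)
go(*t,41,.95)
E
```

```text
[ 551.975 -164.175] ring [ 623.235 -187.985]
t 28.57 pos [421.6 -11.9 148.6] yaw 0.956 down [ 0.034 -0.001 -0.999] | shift [11.22 -5.11 19.13] turn 0.006 q6 -1.18 F [ 0.1  0.4 -1.6] w 0.154
```

>>> {"fn": "play_rows", "kwargs": {"plan": [[255,[0.5,-1.2,4.5],0],[255,[0.5,-1.2,4.5],0],[255,[0.5,-1.2,4.5],0],[255,[0.5,-1.0,4],0],[255,[0,0,0],0],[255,[0,0,0],0]]}}

```text
t: 29.32
ee_pos: [535.8, -151.3, 119.8]
tool_rot: [0.49, 1.501, -0.47]
ft_force: [0.4, 0.6, -1.3]
grip_width: 0.152
```

```bash
python3 - <<'E'
from h import *
go(552,-164,41,.95)
E
```

```text
t 29.32 pos [ 535.8 -151.3  119.8] yaw 0.957 down [ 0.019  0.007 -1.   ] | shift [ 7.9  -0.23  1.97] turn 0.007 q6 -1.39 F [ 0.4  0.6 -1.3] w 0.152
```

>>> {"fn": "play_rows", "kwargs": {"plan": [[255,[0,-0.2,1.9],0],[255,[0,0,0],0],[255,[3,0,0],0],[255,[3,0,0],0],[255,[0,0,0],0],[255,[0,0,0],0]]}}

```text
t: 30.08
ee_pos: [546.8, -157.1, 58.2]
tool_rot: [0.488, 1.506, -0.466]
ft_force: [-0.4, 0.3, -1.3]
grip_width: 0.153
```

```bash
python3 - <<'E'
from h import *
go(552,-164,41,.95)
E
```

```text
t 30.07 pos [ 546.8 -157.1   58.2] yaw 0.961 down [ 0.015  0.01  -1.   ] | shift [ 1.72 -0.3   0.81] turn 0.011 q6 -1.4 F [-0.4  0.3 -1.3] w 0.153
```

>>> {"fn": "play_rows", "kwargs": {"plan": [[255,[0.4,-0.3,0.7],0],[255,[0,0,0],0],[255,[0.5,0,0],0],[255,[0.4,0,0],0],[255,[0,0,0],0],[255,[0,0,0],0]]}}

```text
t: 30.82
ee_pos: [553.1, -164.6, 47.6]
tool_rot: [0.487, 1.502, -0.466]
ft_force: [0.3, 0.1, -1.7]
grip_width: 0.15
```

```bash
python3 - <<'E'
from h import *
go(552,-164,41,.95)
E
```

```text
t 30.82 pos [ 553.1 -164.6   47.6] yaw 0.961 down [ 0.019  0.008 -1.   ] | shift [ 0.66 -0.03 -0.13] turn 0.011 q6 -1.4 F [ 0.3  0.1 -1.7] w 0.15
```

>>> {"fn": "play_rows", "kwargs": {"plan": [[255,[0.3,0,0],0],[255,[0,0,0],0],[255,[0.3,0,0],0],[255,[0,0,0],0],[255,[0,0,0],0]]}}

```text
t: 31.45
ee_pos: [553.2, -164.4, 41.2]
tool_rot: [0.487, 1.502, -0.466]
ft_force: [0.2, 1.0, -1.0]
grip_width: 0.148
```

```bash
python3 - <<'E'
from h import *
go(552,-164,41,.95)
E
```

```text
t 31.45 pos [ 553.2 -164.4   41.2] yaw 0.961 down [ 0.019  0.008 -1.   ] | shift [ 0.02 -0.03 -0.12] turn 0.011 q6 -1.4 F [ 0.2  1.  -1. ] w 0.148
```

>>> {"fn": "play_rows", "kwargs": {"plan": [[175,[0,0,0],0],[175,[0,0,0],0],[175,[0,0,0],0],[175,[-3,0,0],0],[175,[-5,0,0],0],[0,[-5,0,0],0],[0,[0,0,0],0.155],[0,[0,0,0],0.155],[0,[0,0,0],0.155],[0,[0,0,0],0]]}}

```text
t: 32.7
ee_pos: [551.6, -166.0, 177.7]
tool_rot: [0.858, 1.384, -0.83]
ft_force: [-0.2, 0.3, 0.6]
grip_width: 1.002
```

```bash
python3 - <<'E'
from h import *
go(556,-14,160,.5)
E
```

```text
t 32.7 pos [ 551.6 -166.   177.7] yaw 0.483 down [ 0.022  0.006 -1.   ] | shift [  1.87   7.41 -13.26] turn -0.017 q6 -0.93 F [-0.2  0.3  0.6] w 1.002
```

>>> {"fn": "play_rows", "kwargs": {"plan": [[0,[0.5,2.3,-4.2],0],[0,[0.5,2.3,-4.2],0],[0,[0.5,2.3,-4.0],0],[0,[0,0,0],0],[0,[0,0,0],0]]}}

```text
t: 33.33
ee_pos: [555.4, -21.5, 163.4]
tool_rot: [0.846, 1.387, -0.819]
ft_force: [-0.1, -0.5, 0.8]
grip_width: 1.001
```

```bash
python3 - <<'E'
from h import *
s,im,d=shot('w8')
go(556,-14,4,.5)
E
```

```text
t 33.38 pos [555.3 -21.7 163.4] yaw 0.497 down [ 0.024  0.006 -1.   ] | shift [15.94  0.06 -0.74] turn -0.003 q6 -0.69 F [-0.  -0.3  0.4] w 1.002
```

View pics/w8.png

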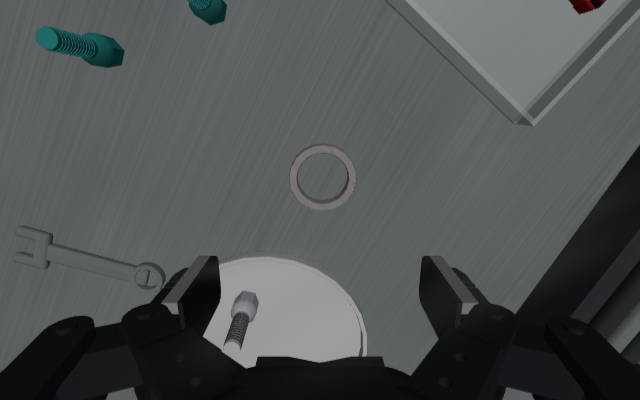

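```bash
python3 - <<'E'
from h import *
D=dict(np.load('w.npz'))
p=ray('wrist',[(290,177),(356,177),(323,144.5),(323,210),(323,177)],14,D);print(p.round(1))
im=D['im'].astype(int); m=(im[...,0]-im[...,1]>3)&(np.hypot(*(np.indices((400,640))-np.array([177,323])[:,None,None]))<45)
m=cv2.morphologyEx(m.astype(np.uint8),cv2.MORPH_OPEN,np.ones((3,3)));e=cv2.fitEllipse(cv2.convexHull(np.argwhere(m)[:,::-1].astype(np.float32)));print(e,m.sum())
c=ray('wrist',e[0],10,D)[0];print(c);go(c[0],c[1],4,.5)
E
```

```text
[[ 5.327e+02 -2.770e+01  1.400e+01]
 [ 5.841e+02 -1.000e-01  1.400e+01]
 [ 5.446e+02  1.110e+01  1.400e+01]
 [ 5.731e+02 -4.080e+01  1.400e+01]
 [ 5.583e+02 -1.400e+01  1.400e+01]]
((322.2402648925781, 177.12957763671875), (63.95010757446289, 65.67036437988281), 79.46710205078125) 1032
[558.35806898 -15.10860473  10.        ]
t 33.38 pos [555.3 -21.7 163.4] yaw 0.497 down [ 0.024  0.006 -1.   ] | shift [15.95  0.21 -0.53] turn -0.003 q6 -0.69 F [-0.  -0.3  0.4] w 1.002
```

>>> {"fn": "play_rows", "kwargs": {"plan": [[0,[0,0.2,-0.5],0],[0,[0,0,0],0],[0,[4,0,0],0],[0,[4,0,0],0],[0,[3,0,0],0],[0,[0,0,0],0],[0,[0,0,0],0]]}}

```text
t: 34.25
ee_pos: [560.4, -20.8, 54.0]
tool_rot: [0.851, 1.379, -0.821]
ft_force: [-0.1, 0.4, 1.2]
grip_width: 0.999
```

```bash
python3 - <<'E'
from h import *
go(558.3,-14.7,4,.5)
E
```

```text
t 34.25 pos [560.4 -20.8  54. ] yaw 0.493 down [ 0.029  0.003 -1.   ] | shift [ 4.99 -0.03 -0.69] turn -0.007 q6 -0.68 F [-0.1  0.4  1.2] w 0.999
```

>>> {"fn": "play_rows", "kwargs": {"plan": [[0,[0,0,-0.8],0],[0,[0,0,0],0],[0,[2.5,0,0],0],[0,[1.5,0,0],0],[0,[0,0,0],0],[0,[0,0,0],0]]}}

```text
t: 35.0
ee_pos: [562.5, -13.6, 19.6]
tool_rot: [0.852, 1.369, -0.816]
ft_force: [0.1, -0.1, -0.8]
grip_width: 0.999
```

```bash
python3 - <<'E'
from h import *
go(558.3,-14.7,4,.5)
E
```

```text
t 35.0 pos [562.5 -13.6  19.6] yaw 0.494 down [ 0.04   0.002 -0.999] | shift [ 1.54 -0.48 -0.13] turn -0.006 q6 -0.67 F [ 0.1 -0.1 -0.8] w 0.999
```

>>> {"fn": "play_rows", "kwargs": {"plan": [[0,[0,-0.4,-0.1],0],[0,[1,0,0],0],[0,[1,0,0],0],[0,[0,0,0],0],[0,[0.2,0,0],0],[0,[0,0,0],0]]}}

```text
t: 35.75
ee_pos: [559.9, -14.9, -3.1]
tool_rot: [0.852, 1.367, -0.816]
ft_force: [-1.0, -0.5, -1.0]
grip_width: 1.0
```

```bash
python3 - <<'E'
from h import *
go(558.3,-14.7,-4,.5)
E
```

```text
t 35.75 pos [559.9 -14.9  -3.1] yaw 0.494 down [ 0.042  0.001 -0.999] | shift [ 0.09 -0.14 -0.09] turn -0.006 q6 -0.67 F [-1.  -0.5 -1. ] w 1.0
```

>>> {"fn": "play_rows", "kwargs": {"plan": [[110,[0,0,0],0],[110,[0,0,0],0],[110,[0,0,0],0],[110,[0,0,0],0],[110,[0,0,0],0],[110,[0,0,0],0]], "force": 30}}

```text
t: 36.5
ee_pos: [560.4, -14.9, -2.3]
tool_rot: [0.852, 1.367, -0.815]
ft_force: [-0.3, -0.3, -0.7]
grip_width: 0.676
```

>>> {"fn": "play_rows", "kwargs": {"plan": [[110,[-2,0,0],0],[110,[-4,0,0],0],[110,[-4,0,0],0],[110,[-3,0,0],0],[110,[0,0,0],0],[110,[0,0,0],0]]}}

```text
t: 37.25
ee_pos: [554.9, -15.1, 136.7]
tool_rot: [0.853, 1.364, -0.814]
ft_force: [-0.4, -0.6, -1.0]
grip_width: 0.677
```

```bash
python3 - <<'E'
from h import *
go(623,-188,0,.5)
E
```

```text
t 37.25 pos [554.9 -15.1 136.7] yaw 0.494 down [ 0.045  0.001 -0.999] | shift [13.95 -2.76 18.17] turn -0.006 q6 -0.67 F [-0.4 -0.6 -1. ] w 0.677
```

>>> {"fn": "play_rows", "kwargs": {"plan": [[110,[0,-0.7,4.5],0],[110,[0,-0.7,4.5],0],[110,[0,-0.7,4.5],0],[110,[0,-0.6,4.0],0],[110,[0,0,0],0],[110,[0,0,0],0]]}}

```text
t: 38.0
ee_pos: [610.4, -183.7, 129.1]
tool_rot: [0.852, 1.38, -0.816]
ft_force: [-1.4, 0.5, -0.3]
grip_width: 0.675
```

```bash
python3 - <<'E'
from h import *
go(623,-188,0,.5)
s,im,d=shot('w9')
E
```

```text
t 38.0 pos [ 610.4 -183.7  129.1] yaw 0.496 down [ 0.032  0.007 -0.999] | shift [12.94  0.5   0.86] turn -0.004 q6 -0.93 F [-1.4  0.5 -0.3] w 0.675
```

View pics/w9.png

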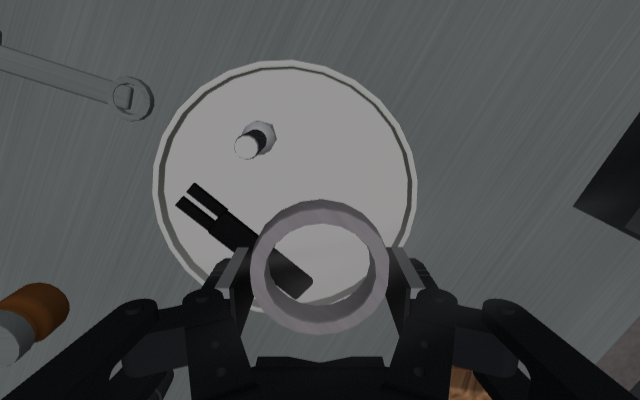

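The lid holds the bolt upright at (255,138) and the trim tool from (180,200) to (310,285). The ring is held level in the pads.

```bash
python3 - <<'E'
from h import *
D=dict(np.load('w.npz'));L=np.array([594,-201])
p=np.r_[ray('wrist',[(313,279),(296,299)],13,D),ray('wrist',[(178,205),(195,184)],8,D),ray('wrist',[(246,146)],73,D)][:,:2]
print(p.round(1),np.hypot(*(p-L).T).round(1));tail=p[:2].mean(0);fork=p[2:4].mean(0);a=(fork-tail)/np.linalg.norm(fork-tail);print(a,np.linalg.norm(fork-tail))
n=np.array([-a[1],a[0]]);n*=np.sign(n[1]);
for r in ((623,-188),(618,-180)): print((np.array(r)-tail)@n,np.linalg.norm(np.array(r)-L))
E
```

```text
[[ 645.  -252.4]
 [ 641.1 -276.5]
 [ 518.4 -245.9]
 [ 523.7 -223.4]
 [ 552.8 -164. ]] [72.4 89.  87.9 73.8 55.4]
[-0.97144062  0.23728277] 125.59897055774891
69.52071228549369 31.78049716414141
76.1058234352826 31.89043743820395
```

>>> {"fn": "play_rows", "kwargs": {"plan": [[110,[0,0.5,0.9],0],[110,[0,0,0],0],[110,[4,0,0],0],[110,[4,0,0],0],[110,[0,0,0],0],[110,[0,0,0],0]]}}

```text
t: 38.8
ee_pos: [624.5, -185.7, 51.0]
tool_rot: [0.848, 1.377, -0.811]
ft_force: [0.6, 0.0, -0.1]
grip_width: 0.678
```

```bash
python3 - <<'E'
from h import *
go(623,-188,0.5,.5)
E
```

```text
t 38.8 pos [ 624.5 -185.7   51. ] yaw 0.501 down [ 0.036  0.006 -0.999] | shift [ 5.04 -0.42  0.07] turn 0.001 q6 -0.93 F [ 0.6  0.  -0.1] w 0.678
```

>>> {"fn": "play_rows", "kwargs": {"plan": [[110,[0,-0.4,0],0],[110,[2,0,0],0],[110,[1.5,0,0],0],[110,[0.5,0,0],0],[110,[0,0,0],0],[110,[0,0,0],0]]}}

```text
t: 39.55
ee_pos: [624.4, -188.4, 11.9]
tool_rot: [0.848, 1.372, -0.809]
ft_force: [-0.1, -0.5, -0.7]
grip_width: 0.677
```

```bash
python3 - <<'E'
from h import *
go(623,-188,0.5,.5)
E
```

```text
t 39.55 pos [ 624.4 -188.4   11.9] yaw 0.501 down [ 0.04   0.003 -0.999] | shift [ 1.14 -0.15 -0.13] turn 0.001 q6 -0.94 F [-0.1 -0.5 -0.7] w 0.677
```

>>> {"fn": "play_rows", "kwargs": {"plan": [[110,[0.5,0,0],0],[110,[0,0,0],0],[110,[0.5,0,0],0],[110,[0,0,0],0],[110,[0.1,0,0],0],[110,[0,0,0],0]]}}

```text
t: 40.3
ee_pos: [625.6, -188.6, 1.2]
tool_rot: [0.848, 1.37, -0.809]
ft_force: [-0.4, 0.2, 0.3]
grip_width: 0.675
```

```bash
python3 - <<'E'
from h import *
go(623,-188,0.5,.5)
E
```

```text
t 40.3 pos [ 625.6 -188.6    1.2] yaw 0.501 down [ 0.042  0.003 -0.999] | shift [ 0.06 -0.2  -0.18] turn 0.001 q6 -0.94 F [-0.4  0.2  0.3] w 0.675
```

>>> {"fn": "play_rows", "kwargs": {"plan": [[45,[0,0,0],0],[45,[0,0,0],0],[45,[0,0,0],0],[45,[-2,0,0],0],[45,[-5,0,0],0],[45,[-6,0,0],0],[45,[-5,0,0],0],[45,[-2,0,4],0],[45,[0,0,4],0],[45,[0,0,0],0],[45,[0,0,0],0]]}}

```text
t: 41.68
ee_pos: [657.3, -260.8, 222.5]
tool_rot: [0.846, 1.359, -0.806]
ft_force: [0.1, 0.9, -0.9]
grip_width: 0.82
```

```bash
python3 - <<'E'
from h import *
go(623,-188,0.5,.5)
s,im,d=shot('w10')
t,_=get_image('top');cv2.imwrite('pics/top2.png',cv2.resize(t[110:275,165:490],(800,406),interpolation=cv2.INTER_CUBIC)[:,:,::-1])
E
```

```text
t 41.67 pos [ 657.3 -260.8  222.5] yaw 0.503 down [ 0.052 -0.002 -0.999] | shift [21.98 -0.48 -8.63] turn 0.003 q6 -1.01 F [ 0.1  0.9 -0.9] w 0.82
```

View pics/w10.png

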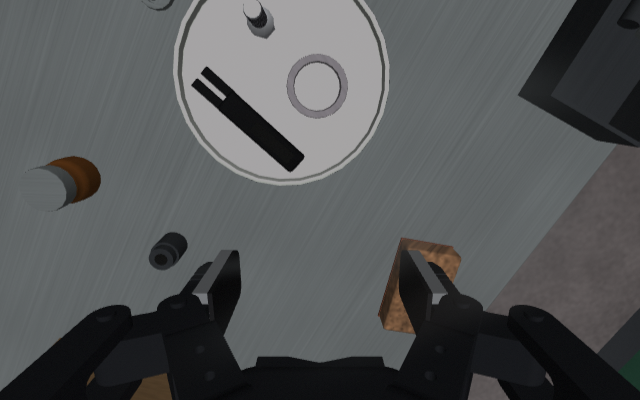

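View pics/top2.png

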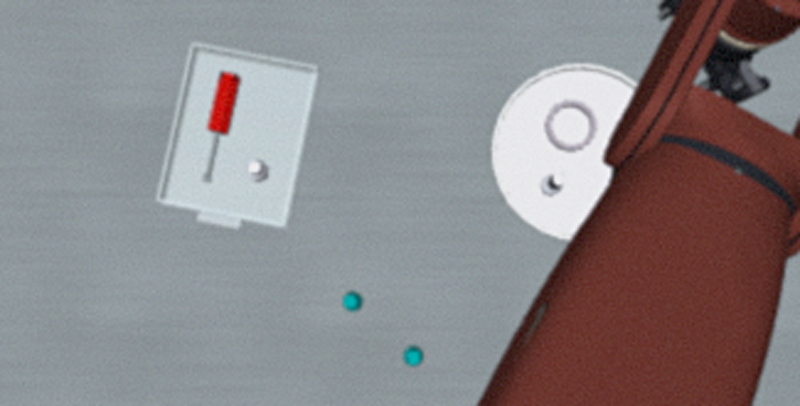

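All five pieces are in place in both views: bolt (258,18), ring (317,86) and trim tool (248,120) in the lid, and screwdriver and short bolt in the drawer. I'll do one check of heights by depth, then hand in.

```bash
python3 - <<'E'
from h import *
D=dict(np.load('w.npz'));m,T=cam('wrist',D);d=D['d']
for n,(u,v) in {'trim tail':(290,160),'trim mid':(248,120),'floor':(340,150),'ring L':(292,86),'ring R':(343,86),'ring top':(317,59),'ring bot':(317,113)}.items():
    z=np.median(d[v-1:v+2,u-1:u+2]);p=T[:3,:3]@(np.array([(u-m['cx'])/m['fx'],(v-m['cy'])/m['fy'],1])*z)+T[:3,3];print(n,p.round(1))
t,_=get_image('top')
print(bot.read_state()['joint_vel'].round(3)); print(bot.job_done())
E
```

```text
trim tail [ 635.3 -266.1   13.1]
trim mid [ 579.8 -250.    13. ]
floor [ 677.9 -232.9    3.6]
ring L [ 603.6 -200.    17.3]
ring R [ 646.9 -176.1   17.5]
ring top [ 613.1 -167.1   17.2]
ring bot [ 637.  -210.6   16.8]
[ 0.003  0.006  0.003  0.002 -0.     0.   ]
the job is handed in; nothing more can be done
None
```

Both kits are made up and the job is handed in at about 42 s of the 134 s allowed. It reports no verdict.

- **Alloy-wheel kit (lid):** the long bolt stands on its head, and the ring and trim tool lie flat. The last depth check put the trim tool's top at 13.0–13.1 mm and the ring's at 16.8–17.5 mm. That is what they should read on the 3 mm floor.
- **Steel-spare kit (drawer):** the short bolt stands upright beside the screwdriver, both inside the walls in the last wrist and top pictures.
- **Clearances:** nothing lies on anything else. The turquoise bolts, jar, socket and spanner were never touched. The arm ended clear at 222 mm height.

No check failed. The tool's tilt drifted to about 0.05 rad over the run, with no effect seen on the placings. The heights in the drawer and the two bolts' tilt were judged only by release height and by eye.

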